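# Clamp a box camera in its focusing nest

### The arm

A 6-joint arm with a two-finger parallel gripper is mounted at the origin on the work surface. World frame = base frame: x ahead of the robot, y to its left, z up, the work surface at z = 0. Lengths are in m, angles in rad, forces in N, time in s.
With the tool pointing down it reaches from about 0.325 to 0.85 m from the base axis. Payload 4.4 kg.
Tool frame: the origin (TCP) lies at the very end of the fingers, on their centre line; the grasp point (between the pads) lies 19 mm behind it; z points along the fingers, y is the line along which they close (so a half turn about z gives the same grasp; the last joint's range is limited). The gripper opens to 94 mm and grips with 3 to 60 N. Pads are 16 mm wide; open, the fingers measure 119 mm over their backs; the gripper's body (75 mm by 177 mm) begins 78 mm behind the grasp point.
Start: joints at [1.131, 0.207, 1.542, -0, 1.393, -0.15], TCP at [0.164, 0.551, 0.205] pointing down, gripper open.
Joint ranges: [-2.73, 2.73], [-0.86, 2.22], [0.23, 2.46], [-1.11, 4.25], [0.08, 2.63], [-2.82, 2.82]. Speed limits (rad/s): [2.79, 2.79, 3.14, 3.14, 3.14, 3.14].

### API

Orientations are given as a 3x3 rotation matrix whose columns are the frame's x, y, z axes.
In Python, from plant import robot gives the robot as it stands. The module is installed in compiled form; this text tells all that it offers. Calls block until the motion is done:
- robot.movep(position, orientation): joint-space move of the TCP to a pose.
- robot.move_l(position, frame=None, max_speed=0.15, max_force=None): straight line of the TCP; frame=None keeps the orientation; max_speed is the mean speed in m/s. With max_force (N) it stops when the force on the tool has changed by that much, and returns True; else False.
- robot.move_j(angles): joint-space move.
- robot.release() and robot.grasp(effort=None): open the fingers fully, or close them until they stop; effort is the grip in N (None keeps the last).
- robot.hold(seconds).
- robot.solve_ik(position, orientation): joint angles nearest the present ones, or None.
- robot.grab_frame(name): name is "scene" or "top"; returns (picture, depth): 400x640x3 uint8, blue, green, red; 400x640 float32, m along the optical axis (not along the pixel's ray), 0 where there is no reading.
- robot.camera_model(name): a dict with "vertical_fov" (degrees; the focal length in pixels is half the picture's height over the tangent of half this angle, whatever the lens; pixels are square), "cx", "cy" (the principal point, pixels), "D" ([k1, k2, p1, p2, k3] as OpenCV has them; the pictures are not rectified), "R" (3x3) and "t" (3): a world point X has camera coordinates R X + t. Camera axes: x right, y down, z forward; pixel columns grow to the right and rows downward; lengths in m; the calibration is good to about 2 mm. A picture is of the moment at which its call begins. camera_model takes no time and is no camera call.
A pose or a line that the arm cannot do raises robot.MotionError and nothing moves.
- robot.finish_job(): hands the job in; it is judged then, once.
Readings, each from a call of its own:
- robot.get_t(): time.
- robot.get_qpos(): joint angles.
- robot.get_joint_velocities(): joint speeds.
- robot.get_tau(): joint torques, N m.
- robot.get_position(): TCP position.
- robot.get_tool_rot(): TCP orientation.
- robot.get_wrist_force(): force on the tool from outside, world axes, zero at the start.
- robot.get_ft_torque(): the same for the moment, N m.
- robot.get_opening(): opening from 0.0 (shut) to 1.0 (fully open).
- robot.get_finger_force(): force on a finger pad.
Only numpy, scipy, OpenCV 4.12 (cv2) and the standard library are available. Lean on these libraries where they do the work, as an engineer would, in place of code of your own. Each camera call takes 0.05 s, during which the arm holds its last target. There are 200 camera calls.

### The job

Load the box camera into the focusing nest: open the toggle clamp, stand the camera upright on the nest's plate with its lens looking away from the clamp, pushed fully home against both end-stop posts and both side pins, then swing the clamp back over centre onto it until the handle is right down and locked. Set the camera down gently, without dropping or ramming it, and leave the other things on the bench alone.

Things in the scene. Friction and masses are not known exactly. Their poses are not given: they have to be found in the camera images.
- nest: Fixed nest: aluminium plate 235 x 104 x 12 mm with locators and, at its -x end, a toggle clamp on a riser. Origin: on the bench under the middle of the camera's place; +x runs away from the clamp, z up; plate x -170 to 65, top z 12. Camera fully home: its origin at (0, 0, 12), its x axis along the nest's x. The plate's -y side and +x end are open.
- end_stop (a point): Middle of the end stop's face, nest (-52.5, 0, 25) mm: two steel posts 14 x 14 mm, 26 mm tall above the plate, at nest y +-19, front faces at this x. The camera's rear face rests on them, its socket passes between.
- side_pins (a point): Midway between the two side pins, on the line where they touch the camera: nest (0, 28, 19) mm. Round steel pins 10 mm thick, 14 mm tall above the plate, at nest x +-32, y 33.
- clamp_arm (a joint): Steel clamp arm (two bars, 26 mm wide over all, 80 mm long ahead of its pivot). 0 = closed, level over the seat, as at the start, with nothing under it; about 0.05 when closed on a camera; grows as it swings up and back, 1.57 = upright, at its stop. It stays up where it is left above 1.0. Above 1.2 the seat is free for loading.
- clamp_handle (a joint): Handle's turn relative to the arm it is riveted to; a link makes both move together. 0 = right down on its stop, locked over centre; dead centre 0.08; 3.0 with the arm upright. Lift the grip to open, push it back and down to close: 2 to 9 N, most in the last 30 mm when a camera is under the tip; past dead centre it snaps down and stays.
- bar_pivot (a point): Arm pivot, nest (-100, 0, 91) mm, between steel cheeks 36 mm wide. Path of handle_grip in the nest frame, (x, z) in mm at y 0, for arm angle 0 .02 .06 .12 .25 .4 .6 .8 1.0 1.2 1.4 1.5: (-227,112) (-222,135) (-220,141) (-218,146) (-214,152) (-209,156) (-202,160) (-194,162) (-182,165) (-166,169) (-143,173) (-128,174).
- handle_grip (a point): Middle of the handle's black grip: 88 mm long, 22 mm wide along the nest's y, 20 mm thick, free all round; its end is 41 mm beyond this point. Closed it runs along the nest's -x, rising 5 degrees; the handle, and so a firm grasp on it, has turned up by a further 13, 27, 38, 50, 70, 77 degrees at arm angle .02, .25, .6, 1.0, 1.4, 1.5. Its path: see bar_pivot.
- spindle: Black sprung rubber tip of the clamp's spindle, 17 mm across, 65 mm ahead of the arm pivot, pointing down when closed. Origin: centre of its pressing face; clamp closed and empty it is 61.5 mm above the bench, 4.5 mm lower than a seated camera's top. It yields up to 8 mm at 6 N per mm.
- camera: Loose white box camera standing on the bench: body 105 long (x) x 56 wide (y) x 54 mm high, black lens 42 mm across sticking 45 mm out of its front (+x), steel socket 10 mm thick sticking 12 mm out of its rear (-x), 34 mm up. 0.3 to 0.5 kg. Origin: middle of the underside of the 105 mm body; z up.
- lens (a point): Centre of the camera's lens glass, 97.5 mm ahead (+x) of the camera's origin, 28 mm up.
- dome_camera: Bystander: round white dome camera with black dome, 94 mm across, 61 mm high; origin at centre of underside.
- stock_carton: Bystander: plain cardboard carton 80 x 120 x 70 mm; origin at centre of underside.
- net_switch: Bystander: flat blue metal network switch 98 x 150 x 27 mm; origin at centre of underside.
- screwdriver: Bystander: screwdriver lying on the bench; origin at the middle of its underside, handle to its -x.
Things that resemble listed ones, but are neither listed nor needed, are in the scene too. Of the things like the camera, leave any that is red; of the rest the larger one is meant.

How it is judged:
By the outcome, as a careful person would: the job done as asked, in the order asked, and still so for the second after the job is handed in, with the robot touching nothing.
It also fails if it takes over 72 s, if anything falls off the work surface, if the arm or the gripper's body presses on something with over 40 N, if the wrist force passes 120 N, or if a joint passes its speed limit or range.

## Working session

There is one attempt and no reset: what is moved stays moved. The work goes in short steps, each a Python script; the robot and the scene stay as the last script left them, time stands still between calls to the robot, and variables do not carry over. Pictures are saved under pics/ and viewed, at most 10 in all, crops included, and the job is handed in when it is done.

```bash
mkdir -p pics
cat > h.py <<'E'
import numpy as np, cv2
from plant import robot
def shot(n, tag):
    im,d=robot.grab_frame(n); cv2.imwrite(f'pics/{tag}.png',im); np.savez(f'{tag}.npz',im=im,d=d); return im,d
def K(n):
    m=robot.camera_model(n); f=200/np.tan(np.radians(m['vertical_fov'])/2)
    return np.array([[f,0,m['cx']],[0,f,m['cy']],[0,0,1.]]),np.array(m['D'],float),np.array(m['R']),np.array(m['t'])
def world(n,d):
    k,D,R,t=K(n); v,u=np.mgrid[0:400,0:640]
    p=cv2.undistortPoints(np.stack([u,v],-1).reshape(-1,1,2).astype(float),k,D).reshape(400,640,2)
    c=np.dstack([p*d[...,None],d]); W=(c-t)@R; W[d==0]=np.nan; return W
def proj(n,P):
    k,D,R,t=K(n); return cv2.projectPoints(np.atleast_2d(P).astype(float),cv2.Rodrigues(R)[0],t,k,D)[0].reshape(-1,2)
E
python3 - <<'E'
from h import *
for n in('scene','top'):
    im,d=shot(n,n+'0'); k,D,R,t=K(n); print(n,k[0,0],D,-R.T@t,R[2])
E
```

```text
scene 476.31862004825933 [-0.01060114  0.          0.          0.          0.        ] [1.56526877 0.45187272 1.04400509] [-0.66538688 -0.38481719 -0.63966869]
top 447.72608979859655 [-0.08952127  0.          0.          0.          0.        ] [ 0.46337562 -0.10762082  1.32609114] [ 0.1012159   0.01070953 -0.99480684]
```

View pics/scene0.png

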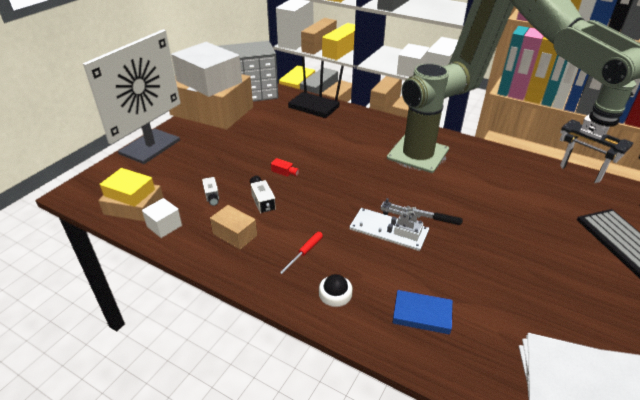

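View pics/top0.png

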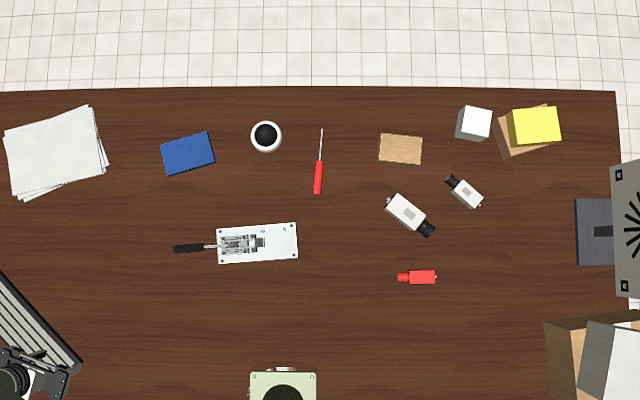

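Camera candidates in the top view are large white (410,214), small white (463,190) and red (418,277). I choose the large white one, whose lens is at (428,230). The nest is at (257,243), with its clamp handle at (188,248) to the left, so nest +x runs to image right. Next I measure both and check a close crop.

Run:
```python
from h import *
z=np.load('top0.npz'); im=z['im']; W=world('top',z['d'])
Z=W[...,2]
def fit(mask,name,h):
    mask=cv2.morphologyEx(mask.astype(np.uint8),cv2.MORPH_OPEN,np.ones((2,2)))
    P=W[mask>0][:,:2].astype(np.float32); r=cv2.minAreaRect(P); print(name,len(P),'c',r[0],'size',r[1],'ang',r[2],'medz',np.median(Z[mask>0]))
def box(u0,u1,v0,v1):
    m=np.zeros(Z.shape,bool); m[v0:v1,u0:u1]=1; return m
hsv=cv2.cvtColor(im,cv2.COLOR_BGR2HSV); white=(hsv[...,1]<60)&(hsv[...,2]>110)
fit(box(375,440,185,245)&white&(Z>.035),'bigcam',0)
fit(box(375,440,185,245)&(Z>.02),'bigcam+lens',0)
fit(box(440,490,170,212)&white&(Z>.02),'smallcam',0)
fit(box(205,310,215,270)&(Z>.006)&(Z<.018)&white,'plate',0)
print('bench z',np.median(Z[box(330,370,220,260)]))
for p in [(188,248),(175,248),(203,247),(428,230)]: print(p,W[p[1],p[0]])
a=cv2.resize(im[175:275,160:320],None,fx=5,fy=5,interpolation=cv2.INTER_CUBIC)
b=cv2.resize(im[175:250,370:495],(800,480))[:, :]
cv2.imwrite('pics/nest.png',a); 
s=np.load('scene0.npz')['im']
c=np.vstack([cv2.resize(im[170:245,370:495],(500,300)),cv2.resize(s[165:225,190:290],(500,300))]);cv2.imwrite('pics/cam.png',c)
```

```text
bigcam 758 c (0.5618642568588257, -0.35395193099975586) size (0.12398706376552582, 0.059928327798843384) ang 51.76973342895508 medz nan
bigcam+lens 996 c (0.5415617227554321, -0.36674273014068604) size (0.16921314597129822, 0.05333894118666649) ang 50.871150970458984 medz nan
smallcam 445 c (0.6058295965194702, -0.5431931018829346) size (0.0975879579782486, 0.04960431158542633) ang 56.53023910522461 medz nan
plate 1958 c (0.45921075344085693, 0.07838741689920425) size (0.10277444869279861, 0.233586385846138) ang 7.5846381187438965 medz nan
bench z nan
(188, 248) [0.45120752 0.25139918 0.12499393]
(175, 248) [0.45085116 0.287023   0.12556107]
(203, 247) [0.45422269 0.21233103 0.11762587]
(428, 230) [ 0.50475833 -0.41331293  0.0470935 ]
```

View pics/nest.png

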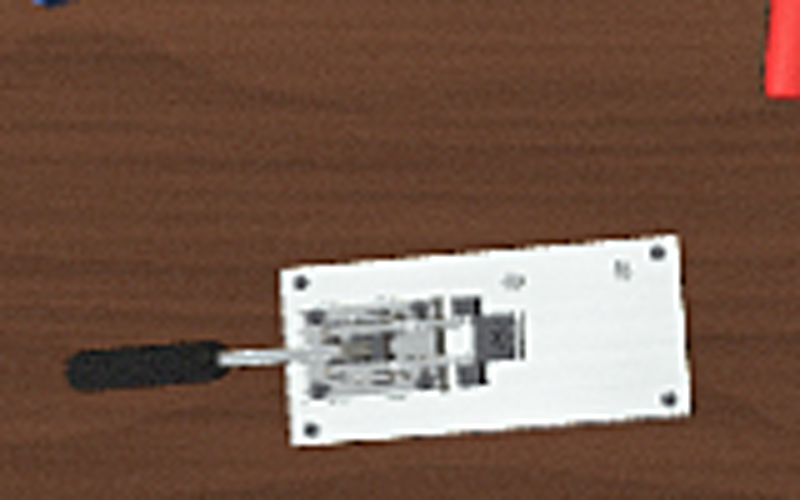

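View pics/cam.png

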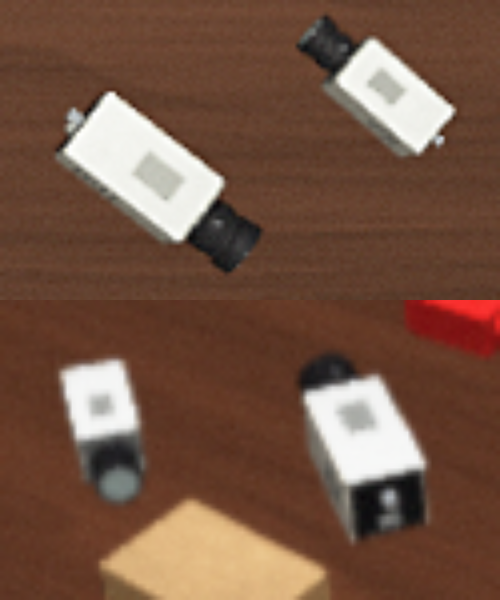

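The crops confirm it: the upper crop shows the larger white body (full-picture about (410,214), lens lower right, socket upper left), and the smaller one is at the right. The nest crop shows the two side pins on the image-top side, full-picture about (263,231) and (284,229), and the clamp on the left.

```bash
cat >> h.py <<'E'
def onplane(n,uv,z):
    k,D,R,t=K(n); p=cv2.undistortPoints(np.asarray(uv,float).reshape(-1,1,2),k,D).reshape(-1,2)
    r=np.c_[p,np.ones(len(p))]@R; o=-R.T@t; return (o+r*((z-o[2])/r[:,2])[:,None])[:,:2]
def rectfit(n,gray,quad0,z,L,B,ang0,c0,thr):
    """sub-pixel edges: sample normals of a guessed rectangle on plane z, refine c, ang"""
    from scipy.optimize import least_squares
    from scipy.ndimage import map_coordinates
    x=np.array([*c0,ang0])
    for it in range(6):
        e=np.array([np.cos(x[2]),np.sin(x[2])]); f=np.array([-e[1],e[0]]); pts=[];lab=[]
        for s in quad0:
            a,b=(e,f) if s[0]=='x' else (f,e); h,w=(L/2,B/2) if s[0]=='x' else (B/2,L/2); sg=1 if s[1]=='+' else -1
            for q in np.linspace(-.8,.8,25)*w:
                r=np.arange(-.012,.012,.0004); P=x[:2]+a*sg*(h+r)[:,None]+b*q
                uv=proj(n,np.c_[P,np.full(len(P),z)]); g=map_coordinates(gray.astype(float),[uv[:,1],uv[:,0]],order=1)
                g=cv2.GaussianBlur(g[:,None],(1,9),0)[:,0]; i=np.argmin(np.diff(g))
                if np.diff(g)[i]<-thr: pts.append(P[i]+a*sg*.0002); lab.append((s[0],sg))
        pts=np.array(pts)
        def res(y):
            e=np.array([np.cos(y[2]),np.sin(y[2])]); f=np.array([-e[1],e[0]]); d=pts-y[:2]
            return [(d[i]@(e if l[0]=='x' else f))*l[1]-(L/2 if l[0]=='x' else B/2) for i,l in enumerate(lab)]
        s=least_squares(res,x,loss='soft_l1',f_scale=.001); x=s.x
    r=np.array(res(x)); return x,len(pts),[(q,round(1000*np.median([r[i] for i,l in enumerate(lab) if l==q]),2)) for q in set(lab)]
E
python3 - <<'E'
from h import *
im=np.load('top0.npz')['im']; g=cv2.cvtColor(im,cv2.COLOR_BGR2GRAY)
tl=onplane('top',[(216.4,229),(295.4,222.2)],.012); d=tl[1]-tl[0]; print('top edge ang',np.degrees(np.arctan2(d[1],d[0])))
S=['x+','x-','y+','y-']
N=rectfit('top',g,S,.012,.235,.104,np.arctan2(d[1],d[0]),(.459,.078),2); print('plate',N[0],np.degrees(N[0][2]),N[1:])
c0=onplane('top',[(408.5,213)],.054)[0]
C=rectfit('top',g,S,.054,.105,.056,np.radians(51-180),c0,1); print('cam',c0,C[0],np.degrees(C[0][2]),C[1:])
a=N[0][2]; o=N[0][:2]+.0525*np.array([np.cos(a),np.sin(a)]); print('nest',o)
np.savez('pose.npz',N=[*o,a],C=C[0])
z=np.load('top0.npz'); W=world('top',z['d'])
P=W[240:255,165:205].reshape(-1,3);P=P[P[:,2]>.1]; ca,sa=np.cos(a),np.sin(a)
q=(P[:,:2]-o)@np.array([[ca,-sa],[sa,ca]]); print('grip nest x range',q.min(0),q.max(0),'y med',np.median(q[:,1]))
v=im.copy()
def dr(x,L,B,z):
    e=np.array([np.cos(x[2]),np.sin(x[2])]);f=np.array([-e[1],e[0]])
    Q=[[*(x[:2]+s*L/2*e+t*B/2*f),z] for s,t in((1,1),(1,-1),(-1,-1),(-1,1))]
    cv2.polylines(big,[np.int32((proj('top',Q)+.5)*4)],1,(0,0,255),1)
big=cv2.resize(v,None,fx=4,fy=4); dr(N[0],.235,.104,.012); dr(C[0],.105,.056,.054)
cv2.imwrite('pics/fit.png',np.vstack([big[860:1080,820:1220],big[740:980,1450:1850]]))
for th in (50,30,0,-20):
    t=np.radians(th); ex=np.array([ca,sa,0]); ey=np.array([-sa,ca,0]); zz=np.array([0,0,1])
E
```

```text
top edge ang -84.81400894044003
plate [ 0.46733699  0.08234945 -1.48003522] -84.79977143394485 (98, [(('y', -1), np.float64(0.2)), (('x', 1), np.float64(0.6)), (('y', 1), np.float64(-0.2)), (('x', -1), np.float64(0.2))])
cam [ 0.55291496 -0.35653923] [ 0.55803001 -0.3488535  -2.23329842] -127.95857384194153 (100, [(('y', -1), np.float64(0.2)), (('x', 1), np.float64(0.6)), (('y', 1), np.float64(0.19)), (('x', -1), np.float64(0.6))])
nest [0.47209541 0.03006554]
grip nest x range [-0.26445439 -0.01147595] [-0.1791677  0.0108231] y med -0.0004162854314597649
```

View pics/fit.png

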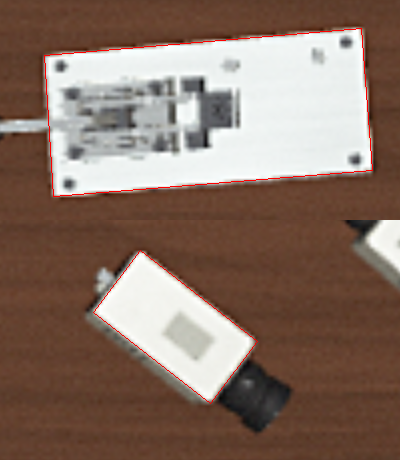

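The red outlines sit on the plate and on the camera's top face to within a pixel. Now I plan the handle path.

```bash
cat >> h.py <<'E'
p_=np.load('pose.npz'); NO=p_['N'][:2]; NA=p_['N'][2]; CP=p_['C']
RN=np.array([[np.cos(NA),-np.sin(NA),0],[np.sin(NA),np.cos(NA),0],[0,0,1]])
def nw(x,y,z): return np.r_[NO,0]+RN@(np.array([x,y,z])/1000)
def wn(P): return 1000*(RN.T@(np.array(P)-np.r_[NO,0]))
def lean(phi,s=1):
    p=np.radians(phi); z=np.array([np.sin(p),0,-np.cos(p)]); y=np.array([0,s,0.]); return RN@np.c_[np.cross(y,z),y,z]
A=np.array([0,.02,.06,.12,.25,.4,.6,.8,1.,1.2,1.4,1.5])
PX=np.array([-227,-222,-220,-218,-214,-209,-202,-194,-182,-166,-143,-128.]);PZ=np.array([112,135,141,146,152,156,160,162,165,169,173,174.])
def turn(a): return np.interp(a,[0,.02,.25,.6,1,1.4,1.5],[0,13,27,38,50,70,77])
def grip(a,phi0,s=1,back=0):
    R=lean(phi0-turn(a),s); g=nw(np.interp(a,A,PX),0,np.interp(a,A,PZ)); return g+R[:,2]*(.019-back),R
E
python3 - <<'E'
from h import *
for phi0 in (60,50,40,30):
  for s in (1,-1):
    print(phi0,s,[robot.solve_ik(*grip(0,phi0,s,.08)) is not None]+[robot.solve_ik(*grip(a,phi0,s)) is not None for a in A], np.round(robot.solve_ik(*grip(0,phi0,s)) if robot.solve_ik(*grip(0,phi0,s)) is not None else 0,2))
print(robot.get_t())
E
```

```text
60 1 [True, True, True, True, True, True, True, True, True, True, True, True, True] [ 0.77  0.74  1.4  -0.76  1.77  0.84]
60 -1 [True, True, True, True, True, True, True, True, True, True, False, False, False] [ 0.77  0.74  1.4  -0.76  1.77 -2.31]
50 1 [True, True, True, True, True, True, True, True, True, True, True, True, True] [ 0.73  0.63  1.46 -0.66  1.65  0.8 ]
50 -1 [True, True, True, True, True, True, True, True, False, False, False, False, True] [ 0.73  0.63  1.46 -0.66  1.65 -2.34]
40 1 [True, True, True, True, True, True, True, True, True, True, True, True, True] [ 0.68  0.53  1.53 -0.56  1.53  0.75]
40 -1 [True, True, True, True, True, True, True, False, False, False, False, True, True] [ 0.68  0.53  1.53 -0.56  1.53 -2.4 ]
30 1 [True, True, True, True, True, True, True, True, True, True, True, True, True] [ 0.62  0.43  1.59 -0.45  1.42  0.67]
30 -1 [True, True, True, True, True, False, False, False, False, False, True, True, True] [ 0.62  0.43  1.59 -0.45  1.42 -2.47]
0.1
```

Run:
```python
from h import *
robot.movep(*grip(0,50,1,.09)); print(robot.get_t())
p,R=grip(0,50); hit=robot.move_l(p,max_speed=.15,max_force=15); print('hit',hit,wn(robot.get_position()),robot.get_wrist_force())
if not hit:
    robot.grasp(25); print('open',robot.get_opening(),robot.get_finger_force(),robot.get_t())
    for a in (.01,.02,.06,.25,.6,1.,1.2,1.4,1.5):
        p,R=grip(a,50); robot.move_l(p,R,max_speed=.1); print(a,np.round(RN.T@robot.get_wrist_force(),1),round(robot.get_opening(),3),round(robot.get_t(),2))
        if np.linalg.norm(robot.get_wrist_force())>50: print('STOP');break
    shot('top','open1'); im,_=shot('scene','open1s'); cv2.imwrite('pics/open_c.png',cv2.resize(im[130:270,320:520],(800,560)))
```

```text
1.4667
hit False [-213.26326228    0.48763093  100.54583069] [-0.6819423   0.37831294  0.00407635]
open 0.2337355727793335 24.996469616889954 3.3167
0.01 [-3.3 -1.8  0.2] 0.235 3.58
0.02 [-1.5 -3.2  0.7] 0.232 3.85
0.06 [-1.3 -3.5 -1.2] 0.235 4.1
0.25 [-3.3 -3.   0.5] 0.23 4.45
0.6 [-4.8 -4.   0.5] 0.232 4.79
1.0 [-3.2 -4.8  3.6] 0.232 5.15
1.2 [-0.1 -4.4  3. ] 0.236 5.47
1.4 [-0.9 -3.7 -0.8] 0.229 5.83
1.5 [-1.6 -3.1 -0.9] 0.235 6.11
```

View pics/open_c.png

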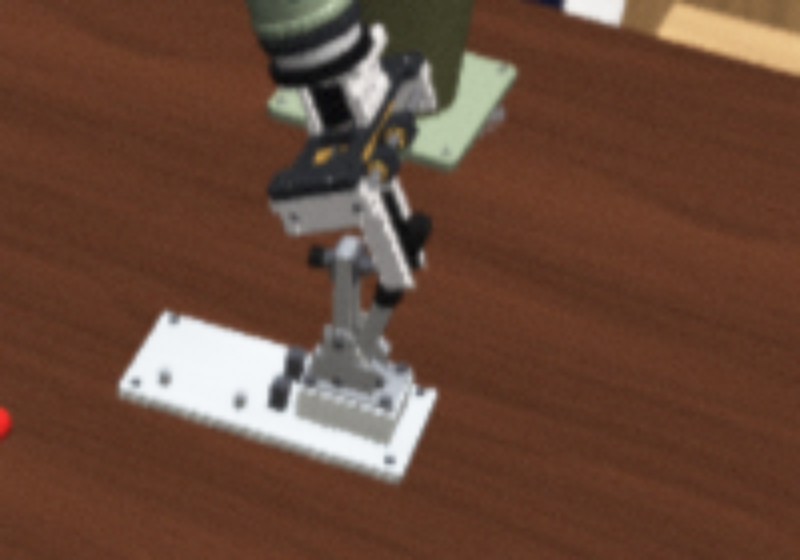

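The clamp arm stands upright: post at (345,300) in the crop, grip held by the fingers, seat plate free at the left. Next: release, pick up the camera, and take it to above the seat.

```bash
cat >> h.py <<'E'
def down(yaw,s=1):
    y=s*np.array([-np.sin(yaw),np.cos(yaw),0]); z=np.array([0,0,-1.]); return np.c_[np.cross(y,z),y,z]
GX=.005
E
python3 - <<'E'
from h import *
robot.release(); p,R=grip(1.5,50,1,.09); robot.move_l(p,max_speed=.2); print(robot.get_t())
e=np.array([np.cos(CP[2]),np.sin(CP[2])])
P=np.r_[CP[:2]+GX*e,.022]
best=None
for s in (1,-1):
    q1=robot.solve_ik(P,down(CP[2],s)); q2=robot.solve_ik(nw(15,-8,40),down(NA,s)); print(s,q1 is not None and np.round(q1,2),q2 is not None and np.round(q2,2))
s=1
robot.movep(P+[0,0,.10],down(CP[2],s)); print(robot.get_t())
shot('top','precam')
hit=robot.move_l(P,max_speed=.12,max_force=8); print('hit',hit,robot.get_position(),P)
if not hit:
    robot.grasp(20); print('open',robot.get_opening()*94,robot.get_finger_force(),robot.get_wrist_force(),robot.get_t())
    robot.move_l(P+[0,0,.08],max_speed=.12); print(robot.get_opening()*94,robot.get_wrist_force(),robot.get_ft_torque(),robot.get_t())
    im,_=shot('scene','lift'); t,_=shot('top','lift_t')
    cv2.imwrite('pics/lift_c.png',np.vstack([cv2.resize(im[110:230,180:340],(640,480))[100:400],cv2.resize(t[150:250,340:500],(640,400))[50:350]]))
E
```

```text
7.9917
1 [-0.7   0.57  1.46 -0.    1.12 -0.04] [-0.16  0.19  1.95 -0.    1.   -0.25]
-1 False False
9.7833
hit False [ 0.55571946 -0.35336012  0.02299402] [ 0.55495456 -0.35279578  0.022     ]
open 55.92674809691282 19.996239244937897 [ 2.37543981 -0.39061456 -0.25955848] 11.4917
55.483594417099894 [-0.50136742 -0.45228166 -4.08359287] [-0.06877623  0.13547117 -0.00613354] 12.3083
```

View pics/lift_c.png

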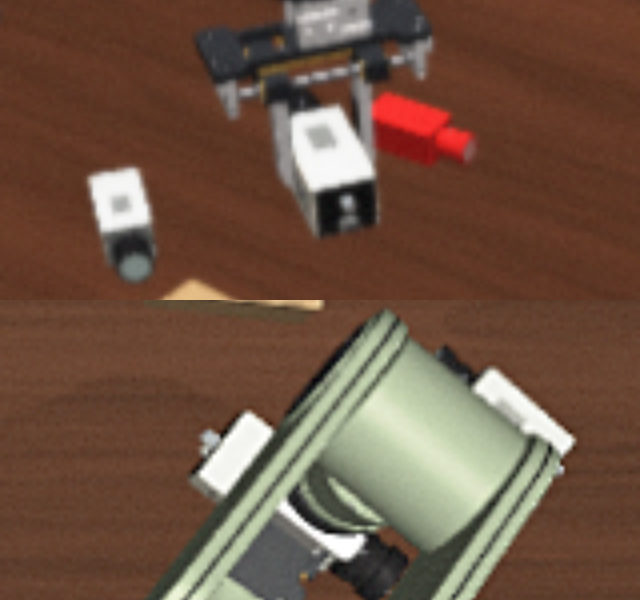

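The camera is held level-looking between the fingers (scene part, body at (330,170)). I check its pitch from depth, then carry it.

Run:
```python
from h import *
def pitch(tag,pos,yaw,zt):
    z=np.load(tag+'.npz'); W=world('scene',z['d']); g=z['im'].min(-1)
    e=np.array([np.cos(yaw),np.sin(yaw)]); f=np.array([-e[1],e[0]]); d=W[...,:2]-pos[:2]; a=d@e; b=d@f
    m=(abs(a)<.06)&(abs(b)<.024)&(abs(W[...,2]-zt)<.012)&(g>140)
    X=np.c_[a[m],b[m],np.ones(m.sum())]; c=np.linalg.lstsq(X,W[m][:,2],rcond=None)[0]; print(tag,m.sum(),'pitch,roll deg',np.degrees(c[:2]),'z0',c[2], 'a range',a[m].min(),a[m].max())
P=CP[:2]
pitch('scene0',P,CP[2],.054); pitch('lift',P,CP[2],.134)
robot.movep(nw(15,-8,0)+[0,0,.12]+RN@[GX,0,0],down(NA)); print(robot.get_t(),robot.get_position())
shot('scene','pre'); shot('top','pre_t'); pitch('pre',nw(15,-8,0),NA,.152)
```

```text
scene0 279 pitch,roll deg [0.38668671 1.12730771] z0 0.054657456508275956 a range -0.051790532475285055 0.05438141017139814
lift 275 pitch,roll deg [ 0.52370035 -0.09941382] z0 0.1334381282229098 a range -0.057700545620927544 0.05599776052012415
13.8 [0.46700994 0.00847679 0.12042694]
pre 213 pitch,roll deg [0.20772061 0.97833362] z0 0.1521405265279395 a range -0.04934045075564894 0.055554342247223186
```

Run:
```python
from h import *
def st(m): print(m,np.round(wn(robot.get_position())-[5,0,0],2),np.round(RN.T@robot.get_wrist_force(),1),round(robot.get_opening()*94,2),round(robot.get_t(),2))
def go(x,y,z,v,f=None): return robot.move_l(nw(x+5,y,z),max_speed=v,max_force=f)
go(12,-8,41,.1); st('low')
print(go(12,-8,31,.012,3)); st('down')
z=wn(robot.get_position())[2]-.3
print(go(-5,-8,z,.015,6)); st('x push')
x=wn(robot.get_position())[0]-5
print(go(x+.3,5,z,.015,6)); st('y push')
y=wn(robot.get_position())[1]
print(go(x-4,y,z,.012,7)); st('x2')
shot('scene','seat');
```

```text
low [12.22 -7.26 41.53] [-0.2 -0.9 -4.7] 55.65 14.84
True
down [12.01 -7.95 34.08] [-1.1 -0.1  5.5] 55.36 15.44
True
x push [ 0.79 -7.49 34.11] [1.  0.1 2.5] 56.05 16.23
True
y push [ 0.78 -7.47 34.15] [ 0.3 -0.   3.5] 55.84 16.52
True
x2 [ 0.78 -7.44 34.2 ] [ 0.7 -0.7  1.8] 56.2 16.77
```

```bash
cat >> h.py <<'E'
def st(m): print(m,np.round(wn(robot.get_position())-[5,0,0],2),np.round(RN.T@robot.get_wrist_force(),1),round(robot.get_opening()*94,2),round(robot.get_t(),2))
def go(x,y,z,v,f=None): return robot.move_l(nw(x+5,y,z),max_speed=v,max_force=f)
E
python3 - <<'E'
from h import *
z=34.4
go(2,-7.4,z,.02); st('back off')
print(go(2,-3,z,.015,12)); st('y a')
print(go(2,5,z,.015,9)); st('y b')
E
```

```text
back off [ 1.24 -7.53 34.15] [-3.   0.5  0.3] 55.83 17.07
True
y a [ 1.19 -7.4  34.28] [ 0.7 -0.6  4.1] 55.87 17.32
True
y b [ 1.2  -7.29 34.41] [ 0.5 -1.5  2.9] 55.63 17.68
```

Run:
```python
from h import *
for y in (-6.5,-5.5):
    go(2,y,34.6,.01); st('y'); robot.hold(.2); st('h')
im,_=shot('scene','seat2'); cv2.imwrite('pics/seat2.png',cv2.resize(im[150:270,330:490],(800,600),interpolation=cv2.INTER_CUBIC))
```

```text
y [ 1.26 -7.24 34.45] [-3.9 -2.6  4.6] 55.78 17.98
h [ 1.23 -7.28 34.43] [-3.4 -2.4  4.7] 55.96 18.18
y [ 1.22 -7.24 34.45] [-3.9 -4.1  8.2] 55.91 18.43
h [ 1.23 -7.2  34.49] [-4.  -4.   8.3] 55.56 18.63
```

View pics/seat2.png

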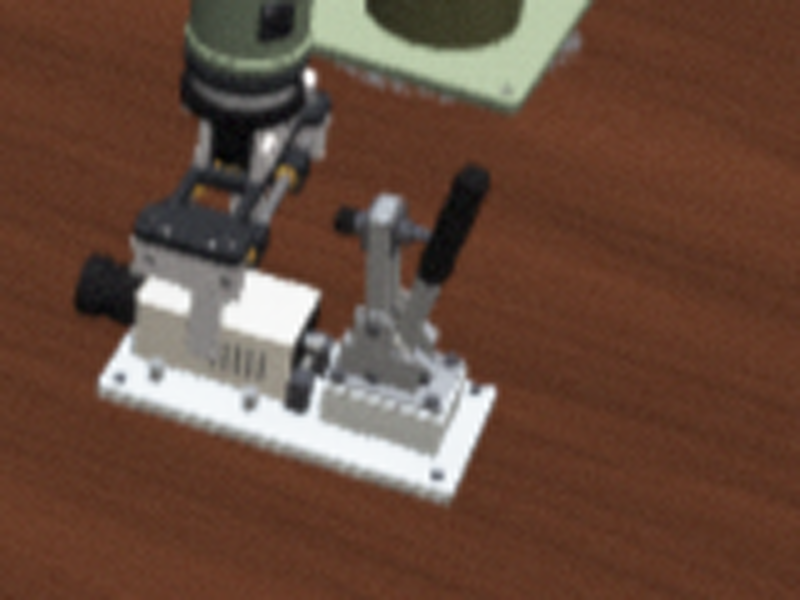

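The camera stands on the plate with its rear by the posts at (300,380), a few mm short of the pins at (157,372) and (250,400). It sticks because the soft arm presses down, so I unload it vertically first and then slide.

Run:
```python
from h import *
go(2.5,-7.3,36,.02); st('lift')
print(go(2.5,-2,35.8,.015,8)); st('y a')
print(go(2.5,6,35.8,.012,8)); st('y b')
```

```text
lift [ 2.69 -8.22 35.09] [-0.4 -0.1 -3.6] 55.54 18.95
False
y a [ 2.53 -1.89 35.76] [ 0.  -0.5 -4. ] 56.24 19.45
True
y b [ 2.18 -1.53 34.63] [-0.1 -0.6  2.4] 56.13 19.88
```

Run:
```python
from h import *
go(2.5,-2.5,37,.02); st('lift')
print(go(2.5,6,37,.012,6)); st('y'); robot.hold(.1); st('h')
```

```text
lift [ 2.42 -2.84 36.75] [ 1.   0.3 -3.5] 56.15 20.2
True
y [ 2.06 -1.82 35.54] [-0.  -0.3 -3.6] 55.68 20.63
h [ 1.86 -2.65 34.94] [-1.3 -0.7 -1.1] 55.81 20.73
```

Run:
```python
from h import *
for x,y,z in ((2.2,0,35.6),(2.2,2,35.3),(-1,1.5,35.3),(-2,1.5,35.3)):
    go(x,y,z,.02); robot.hold(.15); st((x,y,z))
```

```text
(2.2, 0, 35.6) [ 2.04 -0.66 35.18] [-0.9 -1.2 -4.4] 56.02 21.19
(2.2, 2, 35.3) [ 1.96 -0.47 35.09] [-0.3 -6.7  1.4] 55.8 21.59
(-1, 1.5, 35.3) [ 0.66 -0.5  35.1 ] [ 4.9 -6.   0.5] 56.29 22.05
(-2, 1.5, 35.3) [ 0.67 -0.45 35.17] [ 8.4 -7.4  0.5] 56.06 22.45
```

Run:
```python
from h import *
go(-1,1,34,.02); robot.hold(.15); st('lower')
go(-.5,.7,33.7,.02); robot.hold(.15); st('lower')
robot.release(); st('rel')
# side nudge: -y finger (inner face 47 mm off) pushes the camera side to the pins
robot.move_l(nw(5+.7,12,38),max_speed=.05,max_force=6); st('pre')
hit=robot.move_l(nw(5+.7,24,38),max_speed=.02,max_force=6); st(('nudge',hit))
robot.move_l(nw(5+.7,-.5,38),max_speed=.06)
robot.move_l(nw(5+.7,-.5,130),max_speed=.15); st('up')
```

```text
lower [ 0.72 -0.51 34.95] [ 5.4 -8.1  7.2] 55.71 22.85
lower [ 0.73 -0.53 34.92] [ 3.4 -7.9  8.7] 55.79 23.25
rel [-0.54  0.72 33.66] [-0.4  0.2 -0.5] 93.83 24.01
pre [ 0.86 12.7  38.29] [-0.1  0.1  0.3] 93.88 24.4
('nudge', True) [ 0.47 16.63 37.25] [ 0.6 -0.3 -0.1] 94.03 24.82
up [  0.57  -1.11 129.31] [ 0.3  0.3 -1.2] 93.95 26.01
```

Run:
```python
from h import *
robot.move_l(nw(5.7,-.5,38),max_speed=.15)
robot.move_l(nw(5.7,14,38),max_speed=.06)
for y in (17,19,20.5): robot.move_l(nw(5.7,y,38),max_speed=.02); robot.hold(.1); st(y)
robot.move_l(nw(5.7,-.5,38),max_speed=.06)
robot.move_l(nw(5.7,-.5,110),max_speed=.15)
# lens push with shut fingers, coming from +x
robot.move_l(nw(175,-.5,110),max_speed=.2); robot.grasp(5)
robot.move_l(nw(175,-.5,33),max_speed=.15); st('front')
hit=robot.move_l(nw(128,-.5,33),max_speed=.06,max_force=6); st(hit)
```

```text
17 [ 0.66 16.87 37.94] [-0.1 -0.6 -0.2] 94.11 27.57
19 [ 0.62 16.87 37.68] [ 1.  -5.4  4. ] 94.19 27.92
20.5 [ 0.58 16.86 37.49] [ 1.5 -7.   6.6] 94.11 28.27
front [ 1.7028e+02 -3.0000e-02  3.3430e+01] [-0.4  0.7 -0.6] 0.57 32.48
False [123.18  -0.37  33.03] [ 0.1 -0.5 -0.4] -0.01 33.42
```

Run:
```python
from h import *
hit=robot.move_l(nw(108,-.5,33),max_speed=.06,max_force=6); st(hit)
hit=robot.move_l(nw(96,-.5,33),max_speed=.015,max_force=6); st(hit)
x,_,_=wn(robot.get_position())
for k in (1,2.5): robot.move_l(nw(x-k,-.5,33),max_speed=.02); robot.hold(.1); st(k)
robot.move_l(nw(150,-.5,33),max_speed=.1); robot.move_l(nw(150,-.5,150),max_speed=.2)
im,_=shot('scene','seat3'); t,_=shot('top','seat3t'); cv2.imwrite('pics/seat3.png',np.vstack([cv2.resize(im[165:265,340:480],(560,400),interpolation=cv2.INTER_CUBIC)[50:350],cv2.resize(t[205:275,180:320],(560,280),interpolation=cv2.INTER_CUBIC)]))
```

```text
True [104.36  -0.58  32.96] [1.6 0.  0.8] 0.51 33.78
True [104.44  -0.82  32.59] [1.6 0.6 1.1] 0.77 34.13
1 [104.37  -0.82  32.81] [ 5.8  0.3 -1.3] 0.62 34.48
2.5 [104.32  -0.72  33.03] [ 8.7 -1.  -0.8] 0.54 34.83
```

View pics/seat3.png

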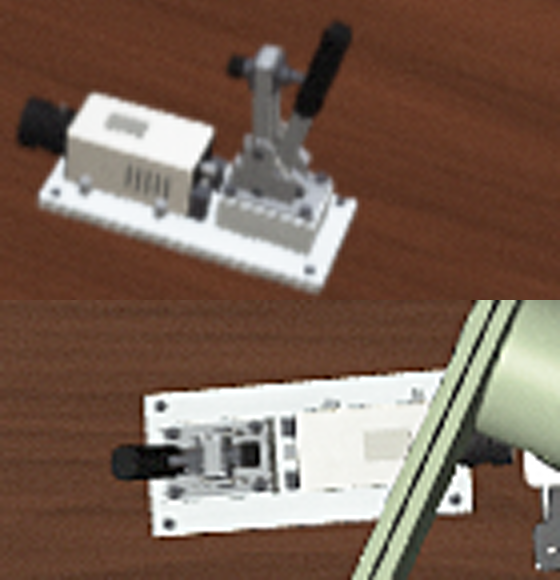

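The camera is home: its rear is on the posts at (205,190), its side on both pins at (85,185) and (160,208), and it held at about 8 N in both directions. Now I close the clamp.

Run:
```python
from h import *
robot.move_l(nw(150,-.5,270),max_speed=.3); robot.release()
robot.movep(*grip(1.5,50,1,.09)); st('pre')
hit=robot.move_l(grip(1.5,50)[0],max_speed=.15,max_force=12); st(hit)
if not hit:
    robot.grasp(25); st('g')
    for a in (1.4,1.2,1.,.8,.6,.4,.25):
        robot.move_l(*grip(a,50),max_speed=.1); st(a)
        if np.linalg.norm(robot.get_wrist_force())>40: print('STOP');break
```

```text
pre [-100.1     0.48  237.57] [-0.3  0.3 -0.6] 93.65 39.2
False [-141.16    0.81  157.75] [-0.9 -0.7  0.1] 94.07 39.95
g [-141.77   -0.7   156.99] [-0.2 -2.7  2.1] 21.96 41.05
1.4 [-155.13   -0.68  154.89] [ 0.7 -2.2  0.1] 21.84 41.33
1.2 [-175.28   -0.54  150.46] [-1.7 -3.6  2.7] 21.85 41.68
1.0 [-187.71   -0.49  146.3 ] [-1.6 -5.1  6.1] 21.69 42.01
0.8 [-197.17   -0.43  143.3 ] [-1.2 -5.2  6.3] 21.67 42.27
0.6 [-202.39   -0.43  141.06] [-0.5 -3.9  4. ] 21.86 42.52
0.4 [-207.36   -0.45  137.19] [-0.6 -3.5  0.8] 21.89 42.78
0.25 [-209.92   -0.53  133.36] [ 4.5 -1.8 -3.9] 22.02 43.03
```

Run:
```python
from h import *
for a in (.12,.06): robot.move_l(*grip(a,50),max_speed=.08); st(a)
robot.release(); robot.move_l(grip(.06,50,1,.08)[0],max_speed=.2); st('off')
robot.grasp(10); robot.movep(nw(-224,-.5,180),lean(0)); st('above')
print(robot.move_l(nw(-224,-.5,105),max_speed=.06,max_force=28)); st('push');
```

```text
0.12 [-211.57   -0.55  128.29] [ 7.2 -0.8 -5.6] 21.42 43.33
0.06 [-212.78   -0.52  124.76] [ 7.2 -1.  -3.5] 21.69 43.58
off [-259.45   -0.28  190.79] [ 0.8 -0.5 -0. ] 94.37 45.31
above [-227.97   -0.36  180.62] [ 0.3 -0.9 -0.5] 0.95 47.26
False
push [-230.27   -0.94  107.09] [-1.6 -6.6 14.1] 0.2 48.66
```

Run:
```python
from h import *
print(robot.move_l(nw(-224,-.5,102),max_speed=.03,max_force=20)); st('push2')
robot.move_l(nw(-224,-.5,200),max_speed=.2); robot.move_l(nw(-260,-180,230),max_speed=.25); st('away')
im,d=shot('scene','end'); t,dt=shot('top','end_t')
W=world('top',dt); q=(W-np.r_[NO,0])@RN*1000
for x in (-255,-240,-225,-210,-195):
    m=(abs(q[...,0]-x)<6)&(abs(q[...,1])<7)&(q[...,2]>60); print(x,m.sum(),np.round(np.median(q[m][:,2]),1) if m.any() else None)
z0=world('top',np.load('top0.npz')['d']); q0=(z0-np.r_[NO,0])@RN*1000
for x in (-255,-240,-225,-210,-195):
    m=(abs(q0[...,0]-x)<6)&(abs(q0[...,1])<7)&(q0[...,2]>60); print('start',x,np.round(np.median(q0[m][:,2]),1))
cv2.imwrite('pics/end.png',np.vstack([cv2.resize(im[165:265,340:480],(560,400),interpolation=cv2.INTER_CUBIC)[50:350],cv2.resize(t[205:275,165:305],(560,280),interpolation=cv2.INTER_CUBIC)]))
```

```text
False
push2 [-230.62   -0.86  104.51] [-2.6 -7.5 16.5] 0.24 48.91
away [-264.8  -179.53  229.45] [-0.8  1.  -0.2] 0.37 50.44
-255 23 117.4
-240 20 116.1
-225 24 116.2
-210 23 116.1
-195 24 114.4
start -255 124.5
start -240 124.0
start -225 122.2
start -210 120.1
start -195 119.8
```

View pics/end.png

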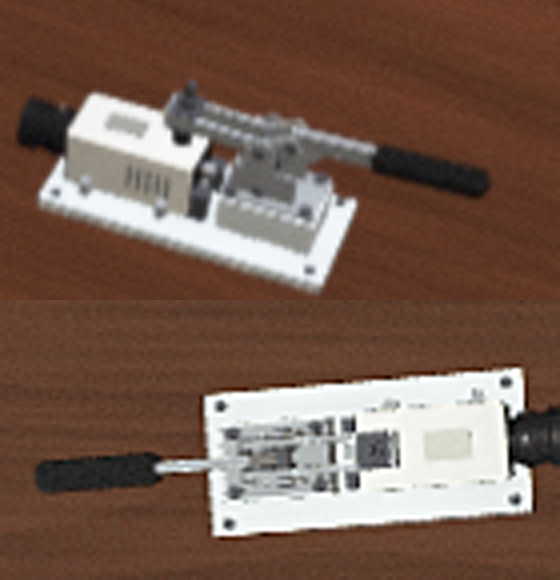

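The clamp is closed with its tip on the camera's top at (183,125). The grip lies 6 mm lower than at the start and nearly level, as expected for an arm angle of 0.05 with the handle on its stop. The camera is still on the posts and pins, and the robot is clear.

```bash
python3 -c "
from plant import robot
print(robot.finish_job(),robot.get_t())"
```

```text
the job is handed in; nothing more can be done
the job is handed in; nothing more can be done
```

The job is handed in after about 50 s of robot time: the camera is seated against both posts and both pins with its lens away from the clamp, and the clamp is down and, by the handle's measured height, locked; I don't have the judge's verdict.

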